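Weigh a jar of nails on a trip balance

TASK

A jar of nails of unknown weight sits in one pan of the balance. Gently set the steel knob weights standing on the shelf into the empty pan, the large one, and the small one as well only if it is needed, until the beam is level. A weight that is not needed stays on the shelf.

Things in the scene. Friction and masses are not known exactly. Their poses are not given: they have to be found in the camera images.
- beam (a joint): Tilt of the balance's aluminium beam, rad: 0 = jar side down on its stop (as at the start), 0.10 = level, 0.20 = weights' side fully down. A needle on it points at a white plate's dark centre line when level. Settles in 1.5 s; 10 g of difference tilts it 0.014 rad. The jar weighs (within 3 percent) as much as the large weight or as both weights. Grey base 100 x 300 mm; needle plate top 170 mm up.
- pan (a point): Centre of the upper face of the empty pan's floor; 102 mm above the shelf at the start, 89 mm when level, moving with the beam. Steel disc 120 mm across, 114 mm inside its rim, which is 4 mm high. z is up. Pans stay horizontal; where a load stands in one makes no difference. The other pan, 260 mm away, holds the jar (54 mm across, 68 mm high). The jar on stacked wood offcuts is not concerned.
- weight_large: Large steel knob weight, 200 g: cylinder 33 mm across and 26 mm high, with a knob 20 mm across on top, 40 mm high in all. Stands upright on the shelf. Origin at the centre of its underside, z up its axis.
- weight_small: Small steel knob weight, 100 g: cylinder 25 mm across and 22 mm high, with a knob 15 mm across on top, 33 mm high in all. Stands upright on the shelf. Origin at the centre of its underside, z up its axis.
There are look-alikes about, which are no part of the job. What is shaped like the weight_large but orange or yellow is not meant.

How it is judged:
At the end, for the whole second after the job is handed in: The large weight rests in the empty pan (its origin within 48 mm of the pan's centre), the small weight rests either in that pan too or down on the shelf, and the beam has come to rest level, joint between 0.05 and 0.15 rad (level is 0.10) (horizontal distance between weight_large and pan below 0.048 m and z of weight_large in the frame of pan between -0.008 and 0.03 m and linear speed of each of weight_large, weight_small below 0.03 m/s and value of joint beam between 0.05 and 0.15 rad and velocity of joint beam between -0.05 and 0.05 rad/s and ((horizontal distance between weight_small and pan below 0.048 m and z of weight_small in the frame of pan between -0.008 and 0.03 m and linear speed of weight_small below 0.03 m/s) or height (world z) of weight_small below 0.03 m)); the robot touches nothing.
It fails at once if A weight is dropped (it falls freely faster than 0.8 m/s, a fall of more than about 30 mm) ((linear speed of weight_large above 0.8 m/s and contact force between the fingers and weight_large below 0.05 N) or (linear speed of weight_small above 0.8 m/s and contact force between the fingers and weight_small below 0.05 N)).
It also fails if it takes over 58 s, if anything falls off the work surface, if the arm or the gripper's body presses on something with over 40 N, if the wrist force passes 120 N, or if a joint passes its speed limit or range.

ROBOT

A 6-joint arm with a two-finger parallel gripper is mounted at the origin on the work surface. World frame = base frame: x ahead of the robot, y to its left, z up, the work surface at z = 0. Lengths are in m, angles in rad, forces in N, time in s.
With the tool pointing down it reaches from about 0.3 to 0.875 m from the base axis. Payload 6.4 kg.
Tool frame: the origin (TCP) lies midway between the tips of the shut fingers; the grasp point (between the pads) lies 19 mm behind it; z points along the fingers, y is the line along which they close (so a half turn about z gives the same grasp; the last joint's range is limited). The gripper opens to 88 mm and grips with 3 to 60 N. Pads are 18 mm wide; open, the fingers measure 123 mm over their backs; the gripper's body (75 mm by 187 mm) begins 45 mm behind the grasp point.
Start: joints at [0.899, 0.181, 1.607, -0, 1.354, -0.206], TCP at [0.258, 0.514, 0.239] pointing down, gripper open.
Joint ranges: [-2.99, 2.99], [-0.89, 2.07], [0.3, 2.58], [-1.14, 4.28], [0, 2.63], [-3.12, 3.12]. Speed limits (rad/s): [2.57, 2.57, 3.01, 3.14, 3.14, 3.14].

INTERFACE

Orientations are given as a unit quaternion [w, x, y, z].
In Python, from rig import env gives the robot as it stands.
- The arm moves only by the shell command python3 -m pendant 'ROWS' [OPENING] [FORCE]. ROWS is JSON, a list of rows, each a list of 4 numbers: the shift along the tool's x, y, z in cm, then the turn about the tool's z in rad. In form: [[dx, dy, dz, twist], ...]. A call has 1 to 8 rows; each row shifts and turns the commanded pose from where the row before left it, along the tool's axes as they then stand; what a row does not reach is not made up. A row lasts 1/10 s, in which the tool goes at most 50 mm and 8.59 degrees, less where a joint would pass 70% of its speed; a pose out of reach is approached as far as the arm can. A call with a gripper value outside its range is refused whole. OPENING is the finger opening in cm, from 0 to 8.81, set as the call begins (- or left out, the last holds). The fingers move at their own pace and stop on an object; FORCE is the grip in N (left out, the last holds). Time passes only in rows, so rows that do not move let the fingers close. It gives the time, the measured TCP pose, the force, the opening and the grip force at its end, in the units of the state.
- env.get_state(): the state, without advancing time (a new reading comes with each control period).
- env.get_image(name): name is "scene" or "top" or "wrist"; returns a dict with "img" (384x512x3 uint8, red, green, blue), "fx", "fy", "cx", "cy" (pixels), "dist" ([k1, k2, p1, p2, k3] as OpenCV has them; the pictures are not rectified), "rvec" (rotation vector, rad) and "tvec" (3), from world to camera coordinates, as OpenCV has them. Camera axes: x right, y down, z forward; pixel columns grow to the right and rows downward; lengths in m; the calibration is good to about 2 mm. A picture is of the moment at which its call begins. There is no depth.
- env.job_done(): hands the job in; it is judged then, once.
The state is a dict: "clock": time; "joints": joint angles; "joint_vel": joint speeds; "effort": joint torques, N m; "tcp_pos": TCP position; "tcp_rot": TCP orientation; "contact_force": force on the tool from outside, world axes, zero at the start; "wrist_torque": the same for the moment, N m; "finger_gap": finger opening in m; "grasp_force": force on a finger pad.
Only numpy, scipy, OpenCV 4.12 (cv2) and the standard library are available. Lean on these libraries where they do the work, as an engineer would, in place of code of your own. Each camera call takes 0.05 s, during which the arm holds its last target. There are 200 camera calls.

## Working session

There is one attempt and no reset: what is moved stays moved. The work goes in short steps, Python scripts to look and compute and a shell command to move; the robot and the scene stay as the last step left them, time stands still between calls to the robot, and variables do not carry over. Pictures are saved under pics/ and viewed, at most 10 in all, crops included, and the job is handed in when it is done.

```bash
mkdir -p pics; cat > h.py <<'E'
import numpy as np, cv2
from rig import env
def snap(name,fn,crop=None,scale=1):
    d=env.get_image(name); im=d["img"][:,:,::-1].copy()
    if crop: x0,y0,x1,y1=crop; im=im[y0:y1,x0:x1]
    if scale!=1: im=cv2.resize(im,None,fx=scale,fy=scale,interpolation=cv2.INTER_CUBIC)
    cv2.imwrite("pics/"+fn,im); return d
def K(d): return np.array([[d["fx"],0,d["cx"]],[0,d["fy"],d["cy"]],[0,0,1]])
def px2w(d,uv,z):
    p=cv2.undistortPoints(np.array([[uv]],float),K(d),np.array(d["dist"],float))[0,0]
    R=cv2.Rodrigues(np.array(d["rvec"],float))[0]; t=np.array(d["tvec"],float).ravel()
    c=-R.T@t; r=R.T@np.array([p[0],p[1],1]); return c+r*(z-c[2])/r[2]
def w2px(d,P): return cv2.projectPoints(np.array([P],float),np.array(d["rvec"],float),np.array(d["tvec"],float),K(d),np.array(d["dist"],float))[0].ravel()
def totool(target):
    s=env.get_state(); q=s["tcp_rot"]; from scipy.spatial.transform import Rotation as Ro
    R=Ro.from_quat([q[1],q[2],q[3],q[0]]).as_matrix(); return R.T@(np.array(target)-s["tcp_pos"])*100, R
E
python3 - <<'E'
from h import *
import pickle
a=snap("top","top0.png",scale=1.55); b=snap("scene","scene0.png",scale=1.55)
pickle.dump((a,b),open("im0.pkl","wb"))
s=env.get_state(); print(s["clock"],s["tcp_pos"],s["tcp_rot"],s["finger_gap"])
E
```

```text
0.1 [0.25794196 0.5133825  0.23793896] [-3.33864311e-04  2.30817147e-01  9.72996859e-01 -6.66940744e-04] 0.08802792775310005
```

View pics/top0.png

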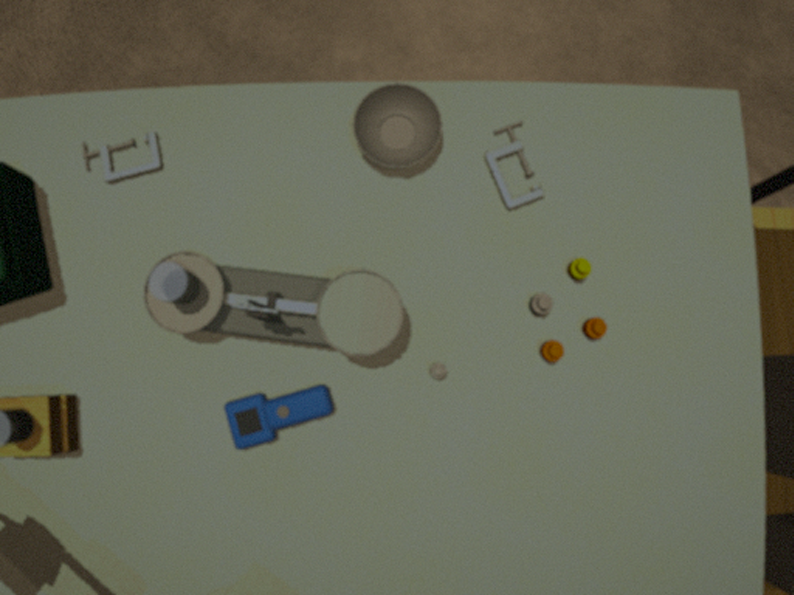

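View pics/scene0.png

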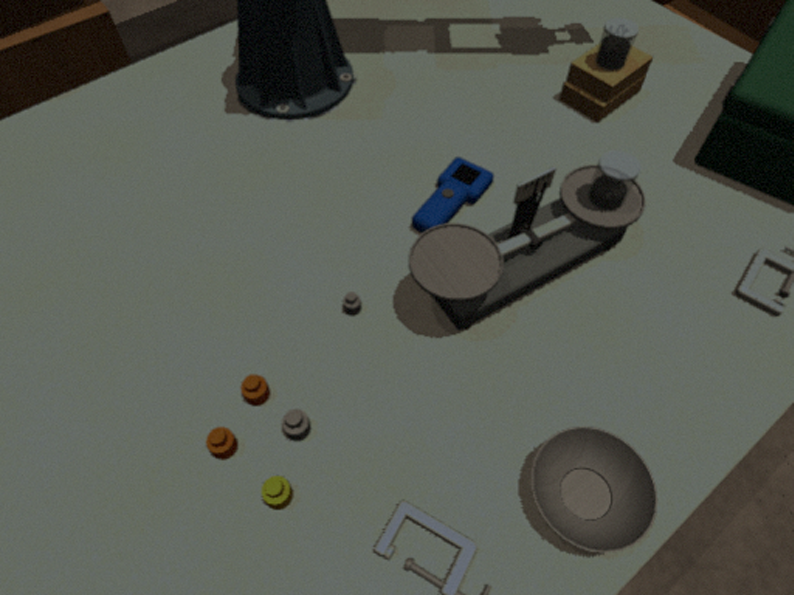

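The top view shows the large steel weight at (541,304), the small one at (438,371) and the empty pan at (360,313). The yellow and orange look-alikes are at (580,269), (596,328) and (552,351). In the scene view the large weight's knob is at (294,418), the small one's at (351,298), and the pan at (456,261).

```bash
python3 - <<'E'
from h import *
import pickle
a,b=pickle.load(open("im0.pkl","rb")); s=1.55
np.set_printoptions(precision=4,suppress=True)
for n,u,v,z in [("L",(541,304),(295,424),.02),("S",(438.5,371),(351.5,303),.016),("pan",(360,313),(456,261),.104),("yel",(580,269),(277,492),.02),("or1",(596,328),(221,443),.02),("or2",(552,351),(255,390),.02),("jar",(169,282),(617,167),.19)]:
    print(n,px2w(a,np.array(u)/s,z),px2w(b,np.array(v)/s,z))
from scipy.spatial.transform import Rotation as Ro
print(totool([.5,0,.2]))
a0=a["img"]; cv2.imwrite("pics/crop0.png",cv2.resize(a0[150:260,180:400][:,:,::-1],None,fx=3.6,fy=3.6,interpolation=cv2.INTER_CUBIC))
E
```

```text
L [ 0.5785 -0.3779  0.02  ] [ 0.5813 -0.3799  0.02  ]
S [ 0.4789 -0.2203  0.016 ] [ 0.4822 -0.2207  0.016 ]
pan [ 0.5594 -0.1077  0.104 ] [ 0.5637 -0.1084  0.104 ]
yel [ 0.6322 -0.4409  0.02  ] [ 0.6363 -0.4411  0.02  ]
or1 [ 0.541  -0.4624  0.02  ] [ 0.5453 -0.4623  0.02  ]
or2 [ 0.5069 -0.3927  0.02  ] [ 0.5119 -0.3944  0.02  ]
jar [0.5925 0.1294 0.19  ] [0.6246 0.0919 0.19  ]
(array([-44.6875, -34.99  ,   3.8294]), array([[-0.8934,  0.4492, -0.001 ],
       [ 0.4492,  0.8934, -0.0011],
       [ 0.0003, -0.0015, -1.    ]]))
```

View pics/crop0.png

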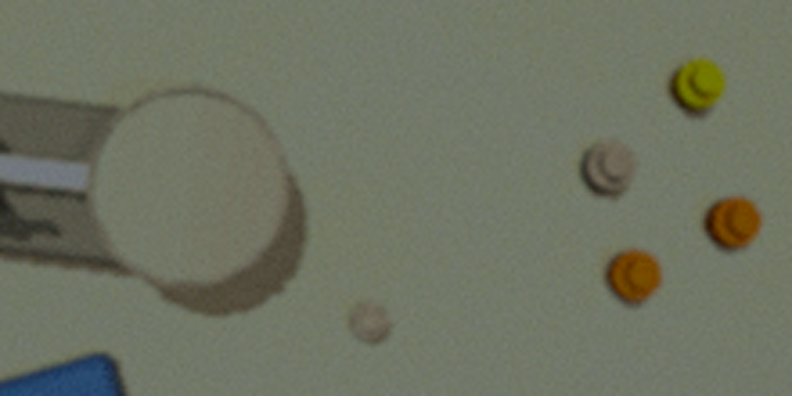

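The crop confirms the target: the bare steel weight stands among three coloured copies, and the small one is at the lower centre. First I turn the tool so the fingers close across the beam.

```bash
python3 -m pendant '[[0,0,0,0.149],[0,0,0,0.149],[0,0,0,0.149],[0,0,0,0.149],[0,0,0,0.149],[0,0,0,0.149],[0,0,0,0.149],[0,0,0,0.149]]' 5.0 20; python3 -c "
from h import *
print(totool([.58,-.379,.12]))"
```

```text
clock: 0.9
tcp_pos: [0.258, 0.5135, 0.2382]
tcp_rot: [0.0, 0.739, 0.673, -0.001]
contact_force: [-0.5, 0.4, 0.3]
finger_gap: 0.05
grasp_force: 0.0
(array([-85.85645639,  40.36778507,  11.86721951]), array([[ 9.30484369e-02,  9.95661350e-01, -6.82192058e-04],
       [ 9.95661202e-01, -9.30489787e-02, -8.10884497e-04],
       [-8.70843627e-04, -6.03780630e-04, -9.99999439e-01]]))
```

```bash
python3 -m pendant '[[-4.3,2,0,0],[-4.3,2,0,0],[-4.3,2,0,0],[-4.3,2,0,0],[-4.3,2,0,0],[-4.3,2,0,0],[-4.3,2,0,0],[-4.3,2,0,0]]' >/dev/null;  python3 -m pendant '[[-4.3,2,0,0],[-4.3,2,0,0],[-4.3,2,0,0],[-4.3,2,0,0],[-4.3,2,0,0],[-4.3,2,0,0],[-4.3,2,0,0],[-4.3,2,0,0]]'; python3 -m pendant '[[-2,1,0,0],[0,0,0,0]]'; python3 -c "
from h import *
print(totool([.58,-.379,.12])[0])"
```

```text
clock: 2.5
tcp_pos: [0.5173, -0.2014, 0.2383]
tcp_rot: [-0.0, 0.737, 0.676, -0.0]
contact_force: [0.3, 1.1, -0.5]
finger_gap: 0.0499
grasp_force: 0.0
clock: 2.7
tcp_pos: [0.5256, -0.2231, 0.2378]
tcp_rot: [-0.0, 0.738, 0.674, -0.0]
contact_force: [0.1, 0.6, 0.1]
finger_gap: 0.0498
grasp_force: 0.0
[-15.03714043   6.83654232  11.77878736]
```

```bash
python3 -m pendant '[[-3.7,1.7,2,0],[-3.7,1.7,3,0],[-3.7,1.7,3,0],[-3.7,1.7,3,0],[0,0,0.5,0],[0,0,0,0],[0,0,0,0]]'; python3 -c "
from h import *
import pickle
d=snap('wrist','w1.png',scale=1.5)
pickle.dump(d,open('w1.pkl','wb'))
print(totool([.58,-.379,.12])[0], w2px(d,[.58,-.379,.04])*1.5)"
```

```text
clock: 3.4
tcp_pos: [0.5803, -0.3708, 0.1259]
tcp_rot: [0.0, 0.737, 0.676, 0.0]
contact_force: [0.4, 0.0, 0.9]
finger_gap: 0.0502
grasp_force: 0.0
[-0.79535603 -0.00544529  0.69713996] [385.5248968 309.2111999]
```

View pics/w1.png

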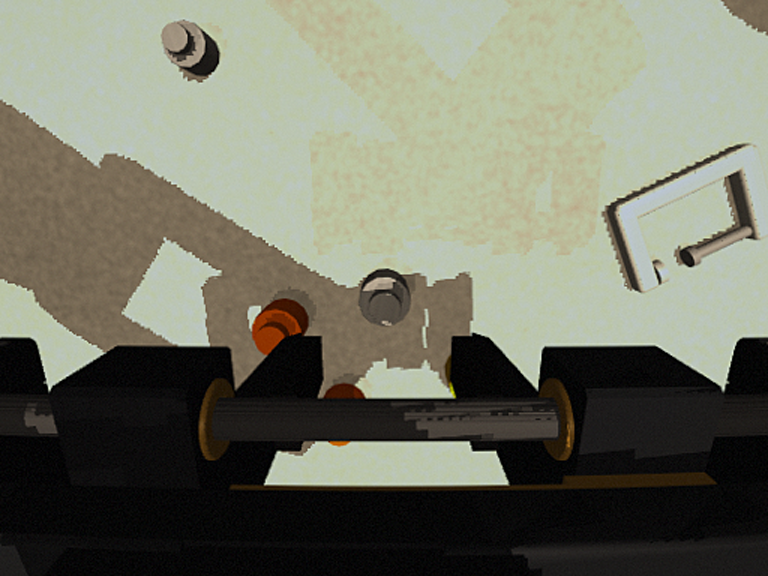

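The wrist view shows the large weight's knob top centred at (386,306), with the fingers straddling it. The small weight's knob top is at (175,37).

```bash
python3 -c "
from h import *
import pickle
d=pickle.load(open('w1.pkl','rb'))
L=px2w(d,(386/1.5,306/1.5),.04); print(L, px2w(d,(175/1.5,37/1.5),.033))
L[2]=.006; print(totool(L)[0])"
```

```text
[ 0.58045582 -0.37701913  0.04      ] [ 0.48046167 -0.21937297  0.033     ]
[-5.79974324e-01 -7.65155185e-04  1.20969165e+01]
```

```bash
python3 -m pendant '[[-0.6,0,0,0],[0,0,4,0],[0,0,4,0],[0,0,2,0],[0,0,1,0],[0,0,1,0],[0,0,0,0],[0,0,0,0]]'; python3 -m pendant '[[0,0,0,0],[0,0,0,0],[0,0,0,0],[0,0,0,0],[0,0,0,0]]' 0 25
```

```text
clock: 4.25
tcp_pos: [0.5802, -0.3789, 0.0063]
tcp_rot: [0.001, 0.737, 0.676, 0.0]
contact_force: [0.4, 0.1, 0.2]
finger_gap: 0.0497
grasp_force: 0.0
clock: 4.75
tcp_pos: [0.5796, -0.3787, 0.0057]
tcp_rot: [0.0, 0.737, 0.676, -0.0]
contact_force: [-2.3, 1.2, 5.9]
finger_gap: 0.0317
grasp_force: 25.0
```

```bash
python3 -m pendant '[[0,0,-1,0],[0,0,-3,0],[0,0,-4,0],[0,0,-4,0],[0,0,-4,0],[0,0,0,0]]'; python3 -c "
from h import *
print(totool([.5615,-.108,.162])[0])"
```

```text
clock: 5.35
tcp_pos: [0.5825, -0.3807, 0.1729]
tcp_rot: [0.006, 0.737, 0.676, 0.001]
contact_force: [0.7, -0.6, -1.5]
finger_gap: 0.0314
grasp_force: 25.0
[26.99732481 -4.46049563  0.84536922]
```

```bash
python3 -m pendant '[[3,-0.5,0,0],[4.3,-0.65,0,0],[4.3,-0.65,0,0],[4.3,-0.65,0,0],[4.3,-0.65,0,0],[4.3,-0.65,0,0],[3,-0.5,0,0],[1.3,-0.2,0,0]]';  python3 -m pendant '[[0,0,0,0],[0,0,0,0],[0,0,0,0]]'; python3 -c "
from h import *
d=snap('top','t2.png',crop=(90,140,300,250),scale=3.6)
print(totool([.5615,-.088,.12])[0])"
```

```text
clock: 6.15
tcp_pos: [0.5588, -0.0843, 0.1637]
tcp_rot: [-0.001, 0.736, 0.677, -0.0]
contact_force: [0.3, 0.6, -1.8]
finger_gap: 0.0315
grasp_force: 25.0
clock: 6.45
tcp_pos: [0.5603, -0.089, 0.1646]
tcp_rot: [0.0, 0.738, 0.675, -0.0]
contact_force: [0.8, 0.1, -2.2]
finger_gap: 0.0312
grasp_force: 25.0
[0.1158419  0.12130534 4.45840553]
```

View pics/t2.png

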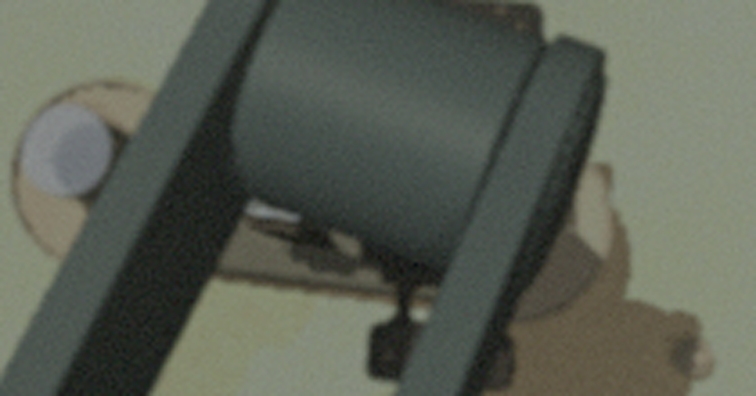

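The arm hides the pan in this view. The base and jar are clear of the gripper, so I lower the weight to just above the floor and feel for contact.

```bash
python3 -m pendant '[[0,0,2,0],[0,0,1.5,0],[0,0,1,0],[0,0,0.6,0],[0,0,0,0],[0,0,0,0],[0,0,0,0]]'; python3 -m pendant '[[0,0,0.15,0],[0,0,0.15,0],[0,0,0,0]]'
```

```text
clock: 7.2
tcp_pos: [0.5607, -0.0876, 0.1145]
tcp_rot: [0.001, 0.737, 0.676, 0.0]
contact_force: [0.2, 0.5, -1.9]
finger_gap: 0.0314
grasp_force: 25.0
clock: 7.5
tcp_pos: [0.56, -0.0874, 0.1107]
tcp_rot: [-0.0, 0.737, 0.676, -0.0]
contact_force: [-0.4, -0.2, -1.8]
finger_gap: 0.0315
grasp_force: 25.0
```

```bash
python3 -m pendant '[[0,0,0.15,0],[0,0,0.1,0],[0,0,0,0],[0,0,0,0]]'; python3 -c "
from h import *
d=snap('scene','s2.png',crop=(240,90,430,220),scale=4)
"
```

```text
clock: 7.9
tcp_pos: [0.56, -0.0875, 0.1082]
tcp_rot: [-0.0, 0.737, 0.676, -0.0]
contact_force: [0.2, 0.8, -1.7]
finger_gap: 0.0313
grasp_force: 25.0
```

View pics/s2.png

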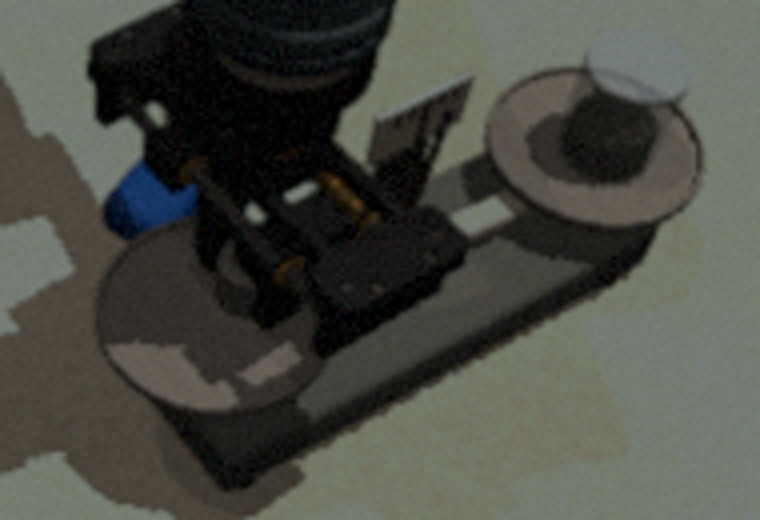

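The scene view shows the weight inside the pan's rim, on the inner side near the beam, with its underside at floor level. I release it.

```bash
python3 -m pendant '[[0,0,0,0],[0,0,0,0],[0,0,0,0],[0,0,0,0],[0,0,0,0]]' 4.6; python3 -m pendant '[[0,0,-2,0],[0,0,-4,0],[0,0,-4,0],[-4,0,0,0],[-4,0,0,0],[-4,0,0,0],[-4,0,0,0]]';python3 -m pendant '[[0,0,0,0],[0,0,0,0],[0,0,0,0],[0,0,0,0],[0,0,0,0]]'; python3 -c "
from h import *
import pickle
d=snap('scene','s3.png',crop=(210,90,430,240),scale=3.6)
pickle.dump(d,open('s3.pkl','wb'))
print(totool([.4805,-.220,.12])[0])"
```

```text
clock: 8.45
tcp_pos: [0.5602, -0.0875, 0.1084]
tcp_rot: [0.0, 0.737, 0.676, 0.0]
contact_force: [-0.2, 0.1, 0.3]
finger_gap: 0.0461
grasp_force: 0.0
clock: 9.15
tcp_pos: [0.5459, -0.2482, 0.2085]
tcp_rot: [0.0, 0.737, 0.676, 0.0]
contact_force: [0.6, 0.1, 0.5]
finger_gap: 0.0463
grasp_force: 0.0
clock: 9.65
tcp_pos: [0.5464, -0.2456, 0.2083]
tcp_rot: [-0.0, 0.737, 0.676, 0.0]
contact_force: [0.3, -0.2, -0.3]
finger_gap: 0.0459
grasp_force: 0.0
[ 2.00672638 -6.79092932  8.83413875]
```

View pics/s3.png

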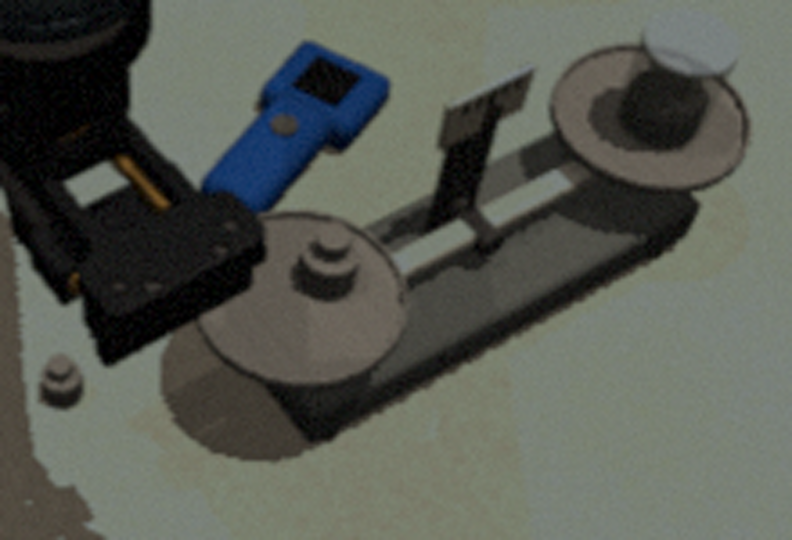

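The weight stands in the pan. Compared with the earlier picture, the empty pan has dropped about 4.4 px, and the jar's lid has moved from (399.5,107) to (401.7,102.5). I convert this to millimetres to get the tilt.

```bash
python3 -m pendant '[[0,0,0,0],[0,0,0,0],[0,0,0,0],[0,0,0,0],[0,0,0,0],[0,0,0,0],[0,0,0,0],[0,0,0,0]]' ; python3 -c "
from h import *
import pickle
d=pickle.load(open('s3.pkl','rb')); b=pickle.load(open('im0.pkl','rb'))[1]
for z in (.104,.091,.078): print(z, w2px(d,[.5615,-.108,z]))
e=env.get_image('scene')
g=[cv2.cvtColor(x['img'],cv2.COLOR_RGB2GRAY) for x in (b,d,e)]
t=g[0][97:150,356:420]  # jar pan patch at start
for x in g:
  r=cv2.matchTemplate(x[70:170,330:450],t,cv2.TM_CCOEFF_NORMED); _,m,_,l=cv2.minMaxLoc(r); print(m,l[0]+330-356,l[1]+70-97)
for z in (.11,.123,.136): print(w2px(d,[.585,.15,z]))
"
```

```text
clock: 10.5
tcp_pos: [0.5462, -0.2469, 0.2083]
tcp_rot: [0.0, 0.737, 0.676, -0.0]
contact_force: [0.2, -0.4, -0.0]
finger_gap: 0.0461
grasp_force: 0.0
0.104 [293.60399857 167.5930809 ]
0.091 [293.0775596  171.46224945]
0.078 [292.56601874 175.22137965]
0.9999997019767761 0 0
0.951144814491272 2 -4
0.9514960646629333 2 -4
[389.36786263 112.33522178]
[391.14588127 107.97480621]
[392.97191751 103.49581032]
```

The jar pan rose by (2,-4) px, where level predicts (1.8,-4.4) and fully over (3.6,-8.8). It did not change between two pictures, so the beam is level and at rest. The small weight is not needed.

```bash
python3 -c "
from h import *
print(env.job_done())"
```

```text
the job is handed in; nothing more can be done
None
```

I set the large weight in the empty pan and the pictures show the beam settled level, so the small weight stayed on the shelf; the job is handed in, but no verdict came back.

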